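Lay out the stripped key-cutting machine's parts

ROBOT

A 6-joint arm with a two-finger parallel gripper is mounted at the origin on the work surface. World frame = base frame: x ahead of the robot, y to its left, z up, the work surface at z = 0. Lengths are in m, angles in rad, forces in N, time in s.
With the tool pointing down it reaches from about 0.35 to 0.775 m from the base axis. Payload 7.3 kg.
Tool frame: the origin (TCP) lies at the centre of the arm's flange, where the gripper is bolted on; the fingertips stand 178 mm ahead of it and the grasp point (between the pads) lies 159 mm ahead of it (tip_extent is the distance from the TCP to the fingertips, in m); z points along the fingers, y is the line along which they close (so a half turn about z gives the same grasp; the last joint's range is limited). The gripper opens to 92 mm and grips with 3 to 60 N. Pads are 19 mm wide; open, the fingers measure 130 mm over their backs; the gripper's body (75 mm by 190 mm) begins 47 mm behind the grasp point.
Start: joints at [1.093, 0.342, 1.524, -0, 1.275, -0.146], TCP at [0.171, 0.496, 0.405] pointing down, gripper open.
Joint ranges: [-2.53, 2.53], [-0.77, 2.02], [0.04, 2.7], [-1, 4.14], [0.28, 2.66], [-3.11, 3.11]. Speed limits (rad/s): [2.57, 2.57, 3.14, 3.14, 3.14, 3.14].

INTERFACE

Orientations are given as [roll, pitch, yaw] about the fixed x, y, z axes, in that order (R = Rz(yaw) Ry(pitch) Rx(roll)).
In Python, from cell import * gives the robot as it stands.
- The arm moves only by the tool arm_command, never from a script. Its arguments are lists of equal length, an entry for each row: "xyz": the shift along the world's x, y, z in mm, a list of three; "spin": the turn about the world's z in degrees. In form: {"xyz": [[tx, ty, tz], ...], "spin": [spin, ...]}. A call has 1 to 20 rows; each row shifts and turns the commanded pose from where the row before left it; what a row does not reach is not made up. A row lasts 1/10 s, in which the tool goes at most 50 mm and 8.59 degrees, less where a joint would pass 70% of its speed; a pose out of reach is approached as far as the arm can. A call with a gripper value outside its range is refused whole. "jaw" is the opening, from -1 (shut) to 1 (fully open), set as the call begins (left out, the last holds). The fingers move at their own pace and stop on an object; "squeeze" is the grip in N (left out, the last holds). Time passes only in rows, so rows that do not move let the fingers close. It gives the time, the measured TCP pose, the force, the opening and the grip force at its end, in the units of the state.
- observe(): the state, without advancing time (a new reading comes with each control period).
- read_camera(name): name is "scene" or "top"; returns a dict with "img" (400x640x3 uint8, red, green, blue), "depth" (400x640 float32, m along the optical axis (not along the pixel's ray), 0 where there is no reading), "fx", "fy", "cx", "cy" (pixels), "dist_coeffs" ([k1, k2, p1, p2, k3] as OpenCV has them; the pictures are not rectified), "world_from_camera" (4x4, takes a point from camera to world coordinates). Camera axes: x right, y up, looking along -z (the intrinsics and any distortion apply to the point x, -y, -z); pixel columns grow to the right and rows downward; lengths in m; the calibration is good to about 2 mm. A picture is of the moment at which its call begins.
- hand_in(): hands the job in; it is judged then, once.
The state is a dict: "time": time; "qpos": joint angles; "qvel": joint speeds; "joint_efforts": joint torques, N m; "tool_pos": TCP position; "tool_rot": TCP orientation; "contact_force": force on the tool from outside, world axes, zero at the start; "torque": the same for the moment, N m; "opening": finger opening in m; "grip_force": force on a finger pad.
Only numpy, scipy, OpenCV 4.12 (cv2) and the standard library are available. Lean on these libraries where they do the work, as an engineer would, in place of code of your own. Each camera call takes 0.05 s, during which the arm holds its last target. There are 200 camera calls.

TASK

The key-cutting machine has been stripped for servicing. Put each of its four parts (the toothed cutter wheel, the small pulley, the winged clamp handle and the grooved jaw block) upright on the cork pad that bears its outline, centred in the outline and lined up with it. Set them down gently rather than dropping them, and do not knock over the yellow oil bottle.

Things in the scene. Friction and masses are not known exactly. Their poses are not given: they have to be found in the camera images.
- cutter: Steel cutter wheel lying flat, loose, 0.15 to 0.27 kg: a toothed disc 68 mm across and 8 mm thick, with a plain round hub 30 mm in diameter rising from its middle to 30 mm above the table (grip the hub). Origin at the centre of the underside, z up; yaw does not matter.
- pulley: Aluminium belt pulley standing on its flat face, loose, about 0.1 to 0.16 kg: two round flanges 40 mm in diameter (0 to 7 and 17 to 26 mm high) with a groove between them; 26 mm high. Origin at the centre of the underside, z up; yaw does not matter.
- wing: Steel clamp handle with two wings, loose, about 0.11 to 0.2 kg, standing on its boss: boss 28 mm in diameter, 30 mm high, in the middle; a straight crossbar 90 mm long (along its x), 12 mm wide (y), from 12 to 26 mm high, passes through the boss. Grip across the boss, fingers closing along its y. Origin at the centre of the boss's underside, z up. A half turn makes no difference.
- jaw: Steel vice jaw block, loose, 0.22 to 0.41 kg: 64 mm long (its x), 36 mm wide (y), 27 mm high, with a groove 10 mm wide and 7 mm deep along the middle of its top. Origin at the centre of the underside, z up. A half turn makes no difference.
- pad_cutter: Place of the cutter wheel: fixed cork pad 116 (x) x 92 (y) x 5 mm, all four alike but for the dark outline painted flat on top, centred, 6 mm clear of the part all round: a large circle, 80 mm across inside the line. Origin at the centre of the pad's underside (top 5 mm above it), z up; its yaw does not matter for the wheel.
- pad_pulley: Place of the pulley: fixed cork pad 116 (x) x 92 (y) x 5 mm, all four alike but for the dark outline painted flat on top, centred, 6 mm clear of the part all round: a small circle, 52 mm across inside the line. Origin at the centre of the pad's underside (top 5 mm above it), z up; its yaw does not matter for the pulley.
- pad_wing: Place of the wing handle: fixed cork pad 116 (x) x 92 (y) x 5 mm, all four alike but for the dark outline painted flat on top, centred, 6 mm clear of the part all round: a long thin bar, 102 x 24 mm inside the line, with a round bulge 40 mm across in the middle. Origin at the centre of the pad's underside (top 5 mm above it), z up; the bar runs along its x.
- pad_jaw: Place of the jaw block: fixed cork pad 116 (x) x 92 (y) x 5 mm, all four alike but for the dark outline painted flat on top, centred, 6 mm clear of the part all round: a plain rectangle, 76 x 48 mm inside the line. Origin at the centre of the pad's underside (top 5 mm above it), z up; the long side runs along its x.
- oil: Upright yellow oil bottle with a black cap, loose, 38 mm in diameter, 110 mm high; stands near the far middle of the working area. Leave it standing. Origin at the centre of its underside, z up. Other low clutter (under 40 mm high: padlock, keys, cup, box) lies about too.
Things that resemble listed ones, but are neither listed nor needed, are in the scene too. What is shaped like the pad_jaw but green or turquoise is not meant.

How it is judged:
At the end, for the whole second after the job is handed in: Each of the four parts rests upright (within 0.1 rad) on its own pad, its centre within 12 mm of the pad's centre; the wing handle and the jaw block are lined up with their outlines within 0.22 rad (either way round); all are at rest (horizontal distance between cutter and pad_cutter below 0.012 m and z of cutter in the frame of pad_cutter between 0.002 and 0.009 m and angle between each of cutter, pulley, wing, jaw's own z axis and vertical below 0.1 rad and linear speed of each of cutter, pulley, wing, jaw below 0.02 m/s and horizontal distance between pulley and pad_pulley below 0.012 m and z of pulley in the frame of pad_pulley between 0.002 and 0.009 m and horizontal distance between wing and pad_wing below 0.012 m and z of wing in the frame of pad_wing between 0.002 and 0.009 m and angle between the x axis of wing and the x axis of pad_wing, either way round below 0.22 rad and horizontal distance between jaw and pad_jaw below 0.012 m and z of jaw in the frame of pad_jaw between 0.002 and 0.009 m and angle between the x axis of jaw and the x axis of pad_jaw, either way round below 0.22 rad); the robot touches nothing.
It fails at once if A part is dropped: it moves faster than 0.7 m/s while the fingers do not hold it ((linear speed of cutter above 0.7 m/s and contact force between the fingers and cutter below 0.05 N) or (linear speed of pulley above 0.7 m/s and contact force between the fingers and pulley below 0.05 N) or (linear speed of wing above 0.7 m/s and contact force between the fingers and wing below 0.05 N) or (linear speed of jaw above 0.7 m/s and contact force between the fingers and jaw below 0.05 N)).
It fails at once if The oil bottle is knocked over (tilted more than 0.6 rad) (angle between oil's own z axis and vertical above 0.6 rad).
It also fails if it takes over 102 s, if anything falls off the work surface, if the arm or the gripper's body presses on something with over 40 N, if the wrist force passes 120 N, or if a joint passes its speed limit or range.

## Working session

There is one attempt and no reset: what is moved stays moved. The work goes in short steps, Python scripts to look and compute and a tool call to move; the robot and the scene stay as the last step left them, time stands still between calls to the robot, and variables do not carry over. Pictures are saved under pics/ and viewed, at most 14 in all, crops included, and the job is handed in when it is done.

Besides the shell and the picture viewer there is one more tool, called after "Call:" as name(argument=value, ...), one argument or row to a line, values as JSON. arm_command: Moves the arm, as the interface text tells. Its arguments: {"type":"object","properties":{"xyz":{"type":"array","items":{"type":"array","items":{"type":"number"}}},"spin":{"type":"array","items":{"type":"number"}},"jaw":{"type":"number"},"squeeze":{"type":"number"}},"required":["xyz","spin"]}

```bash
mkdir -p pics; ls; cat > h.py <<'E'
from cell import *
import numpy as np, cv2
def snap(n):
    c=read_camera(n); return c
def world(c,uv,z=None):
    """pixels -> world; plane height z, or depth when None"""
    uv=np.array(uv,float).reshape(-1,2)
    K=np.array([[c["fx"],0,c["cx"]],[0,c["fy"],c["cy"]],[0,0,1]])
    n=cv2.undistortPoints(uv.reshape(-1,1,2),K,np.array(c["dist_coeffs"],float)).reshape(-1,2)
    T=np.array(c["world_from_camera"]); r=np.c_[n[:,0],-n[:,1],-np.ones(len(n))]
    if z is None:
        d=np.array([c["depth"][int(round(v)),int(round(u))] for u,v in uv])
    else:
        d=(z-T[2,3])/(r@T[:3,:3].T)[:,2]
    return (r*np.asarray(d)[:,None])@T[:3,:3].T+T[:3,3]
E
python3 - <<'E'
from h import *
for n in("top","scene"):
    c=snap(n); np.savez(f"{n}0.npz",**c); cv2.imwrite(f"pics/{n}0.png",c["img"][:,:,::-1]); print(c["world_from_camera"],c["fx"],c["dist_coeffs"])
print(observe())
E
```

```text
pics
[[ 0.02743844  0.98356153 -0.17847645  0.27725834]
 [-0.99961239  0.02615561 -0.00953714 -0.05684047]
 [-0.0047122   0.17866896  0.98389796  1.34469182]
 [ 0.          0.          0.          1.        ]] 445.09144628373195 [-2.88174825e-05  0.00000000e+00  0.00000000e+00  0.00000000e+00
  0.00000000e+00]
[[-0.80985258 -0.33114398  0.4842339   1.02369943]
 [ 0.58656754 -0.46946934  0.65995232  0.68936087]
 [ 0.00879373  0.81849997  0.57443927  0.67510481]
 [ 0.          0.          0.          1.        ]] 405.8566196417248 [-0.05724126  0.          0.          0.          0.        ]
{'time': 0.1, 'qpos': array([ 1.09299811e+00,  3.42643984e-01,  1.52490872e+00,  1.94124722e-05,
        1.27541361e+00, -1.45975545e-01]), 'qvel': array([-0.00137796, -0.00110439, -0.00296958,  0.00025369, -0.00081156,
        0.00015084]), 'joint_efforts': array([ 2.14722793e-03, -4.32002234e+01, -2.44695926e+01,  7.18816649e-02,
        5.25213126e-02, -4.85421674e-05]), 'tool_pos': array([0.17093637, 0.49626637, 0.40412346]), 'tool_rot': array([-3.14023630e+00, -2.18175810e-04,  2.80976417e+00]), 'contact_force': array([ 0.39548908, -1.18374508, -0.02304426]), 'torque': array([ 5.78636959e-02, -4.36629754e-02,  9.70693854e-05]), 'grip_force': 0.0, 'opening': 0.09164671662469237}
```

View pics/top0.png

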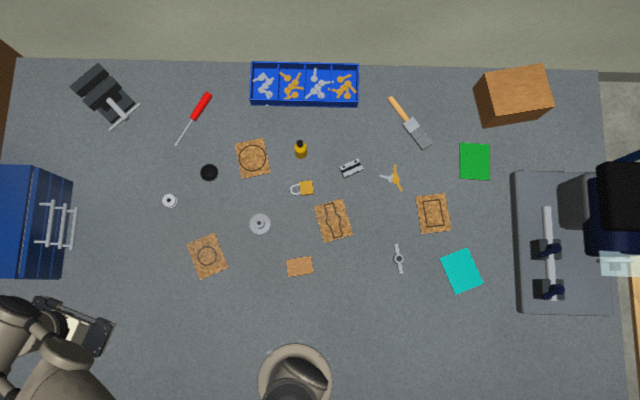

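View pics/scene0.png

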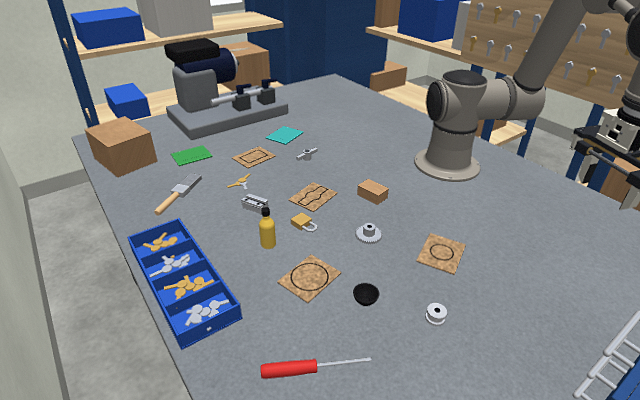

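Top view: cutter (260,224), pulley (169,201), wing handle (398,259) and jaw block (351,168). The pads are the circle at (252,158), small circle (207,256), bar with bulge (333,221) and rectangle (433,214). The candidates for pad_jaw are cork (433,214), green (475,161) and turquoise (461,271). Only the cork one has the rectangle outline, so I'll confirm it in one enlarged crop.

```bash
python3 - <<'E'
from h import *
c=dict(np.load("top0.npz")); im=c["img"][130:290,155:475,::-1]
cv2.imwrite("pics/crop.png",cv2.resize(im,None,fx=2.5,fy=2.5,interpolation=cv2.INTER_CUBIC))
hsv=cv2.cvtColor(c["img"],cv2.COLOR_RGB2HSV)
for n,(u,v) in dict(cork=(417,200),table=(380,220),jaw=(351,165),cutter=(268,230),pulley=(165,198),wing=(397,250)).items(): print(n,hsv[v,u],c["img"][v,u],world(c,[(u,v)]))
# pads: cork colour rectangles
m=cv2.inRange(hsv,(8,80,60),(22,255,255)); m=cv2.morphologyEx(m,cv2.MORPH_CLOSE,np.ones((5,5)))
for ct in cv2.findContours(m,cv2.RETR_EXTERNAL,cv2.CHAIN_APPROX_NONE)[0]:
    if 400<cv2.contourArea(ct)<3000:
        w=world(c,ct.reshape(-1,2),0.005)
        r=cv2.minAreaRect((w[:,:2]*1000).astype(np.float32)); print(np.round(ct.mean((0,1))),r)
E
```

```text
cork [ 16 139 171] [171 129  78] [[ 0.53928949 -0.35656391  0.00272042]]
table [105  21 123] [113 118 123] [[ 4.74722997e-01 -2.43703332e-01  1.96081150e-04]]
jaw [103  13 177] [168 173 177] [[ 0.63917915 -0.15151626  0.02311959]]
cutter [110  23 131] [119 123 131] [[0.43399655 0.09531055 0.00821445]]
pulley [101  11 194] [186 191 194] [[0.52024702 0.40829268 0.02846227]]
wing [103  17 183] [171 178 183] [[ 0.38300926 -0.2907552   0.02383828]]
[636. 333.] ((161.9568634033203, -976.3870849609375), (32.17228317260742, 329.3471374511719), 84.18360900878906)
[299. 266.] ((329.0758361816406, -2.5033226013183594), (51.093482971191406, 76.45634460449219), 10.212672233581543)
[207. 256.] ((352.2164001464844, 275.20733642578125), (114.96707916259766, 90.72438049316406), 25.293806076049805)
[333. 220.] ((469.90545654296875, -99.95146179199219), (115.8233642578125, 91.67035675048828), 17.32354736328125)
[433. 213.] ((500.36175537109375, -403.43951416015625), (115.83814239501953, 92.27242279052734), 8.66567611694336)
[252. 158.] ((659.8631591796875, 155.74436950683594), (116.32342529296875, 91.29662322998047), 14.222138404846191)
[ 5. 91.] ((864.3881225585938, 944.9639282226562), (362.9576721191406, 68.29397583007812), 8.799747467041016)
```

View pics/crop.png

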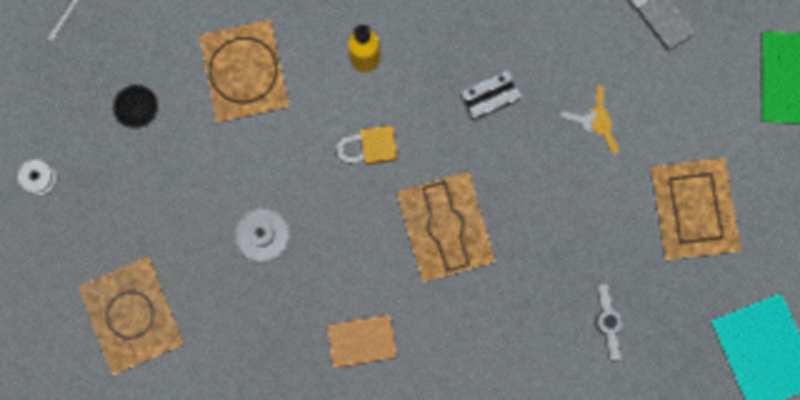

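Confirmed: (433,214) is the cork pad with the rectangle outline, so it is pad_jaw, and the other three outlines match too. The yellow/silver three-armed piece at (393,176) is clutter. Next I'll measure the parts.

```bash
cat >> h.py <<'E'
def part(c,u,v,lo,hi,zt,R=24):
    """pixels whose depth height is in lo..hi near (u,v), put on the plane zt"""
    U,V=np.meshgrid(np.arange(u-R,u+R+1),np.arange(v-R,v+R+1)); uv=np.c_[U.ravel(),V.ravel()]
    w=world(c,uv); m=((w[:,2]>lo)&(w[:,2]<hi)).reshape(U.shape).astype(np.uint8)
    n,l,s,_=cv2.connectedComponentsWithStats(m); k=1+np.argmax(s[1:,4])
    p=world(c,uv[(l==k).ravel()],zt)[:,:2]*1000
    r=cv2.minAreaRect(p.astype(np.float32)); e=cv2.minEnclosingCircle(p.astype(np.float32))
    return dict(n=len(p),mean=p.mean(0).round(1),rect=np.round(np.r_[r[0],r[1],r[2]],1),circ=np.round(np.r_[e[0],e[1]],1))
E
python3 - <<'E'
from h import *
c=dict(np.load("top0.npz"))
for n,a in dict(cutdisc=(260,224,.004,.016,.008),cuthub=(260,224,.02,.04,.03),pulley=(169,201,.018,.035,.026),wing=(398,259,.012,.04,.026),wingboss=(398,259,.027,.04,.03,8),jaw=(351,168,.012,.04,.027),bottle=(300,150,.03,.15,.11)).items(): print(n,part(c,*a))
w=world(c,[(u,200) for u in range(200,230)]); print(w[:,2].mean(),w[:,2].std())
E
```

```text
cutdisc {'n': 228, 'mean': array([451.3, 122. ]), 'rect': array([453.1, 122. ,  64.3,  63.7,   2.6]), 'circ': array([451.3, 122.8,  34.3])}
cuthub {'n': 81, 'mean': array([452.2, 122.2]), 'rect': array([453.1, 122.2,  27.3,  26.9,   2.8]), 'circ': array([452.5, 122. ,  15.1])}
pulley {'n': 138, 'mean': array([514.4, 398.5]), 'rect': array([514.1, 398.7,  37.8,  37.7,  48.7]), 'circ': array([514.8, 398. ,  20.3])}
wing {'n': 171, 'mean': array([ 356.9, -292.5]), 'rect': array([ 356.8, -291.7,   26.4,   87.6,   89.6]), 'circ': array([ 356.6, -288.7,   44.3])}
wingboss {'n': 49, 'mean': array([ 358.4, -293.5]), 'rect': array([ 358.6, -294.6,   24.4,   23.1,   45.8]), 'circ': array([ 356.4, -294.3,   14.6])}
jaw {'n': 258, 'mean': array([ 628.9, -149.2]), 'rect': array([ 628.8, -149. ,   38.4,   64.9,   26.5]), 'circ': array([ 628.1, -149.3,   35.7])}
bottle {'n': 165, 'mean': array([660.7,   3. ]), 'rect': array([662.2,   2.4,  48.1,  34.6,   2.1]), 'circ': array([662.3,   1. ,  25.1])}
-0.0009354715550649632 0.0026021192891957454
```

Call:
arm_command(
  xyz=[
    [25,-5,-5],
    [43,-12,-10],
    [43,-12,-10],
    [43,-12,-10],
    [43,-12,-10],
    [43,-12,-10],
    [43,-12,-10],
    [40,-12,-5],
    [20,-9,-5],
    [0,0,0],
    [0,0,0],
  ],
  spin=[0,0,0,0,0,0,0,0,0,0,0],
  jaw=1,
  squeeze=40,
)

```text
time: 1.2
tool_pos: [0.5135, 0.3984, 0.3292]
tool_rot: [-3.141, -0.002, 2.809]
contact_force: [0.1, -0.1, -1.3]
opening: 0.092
grip_force: 0.0
```

```bash
python3 - <<'E'
from h import *
c=dict(np.load("top0.npz"))
R=22;u0,v0=398,259
U,V=np.meshgrid(np.arange(u0-R,u0+R+1),np.arange(v0-R,v0+R+1)); uv=np.c_[U.ravel(),V.ravel()]
w=world(c,uv); m=((w[:,2]>.012)); p=world(c,uv[m],.026)[:,:2]*1000
f=p[np.linalg.norm(p-[357,-293],axis=1)>18]; f=f[np.linalg.norm(f-[357,-293],axis=1)<52]
mu,e=cv2.PCACompute(f.astype(np.float32),None); print("wing pca",mu,np.degrees(np.arctan2(e[0,1],e[0,0])),len(f))
E
```

```text
wing pca [[ 356.881   -292.24716]] 9.327754 85
```

Call:
arm_command(
  xyz=[
    [1,0,-30],
    [0,0,-35],
    [0,0,-35],
    [0,0,-25],
    [0,0,-14],
    [0,0,-8],
    [0,0,0],
    [0,0,0],
  ],
  spin=[0,0,0,0,0,0,0,0],
)

```text
time: 2.0
tool_pos: [0.5152, 0.3989, 0.1842]
tool_rot: [3.14, 0.001, 2.81]
contact_force: [-0.5, -0.8, -0.6]
opening: 0.092
grip_force: 0.0
```

Call:
arm_command(
  xyz=[
    [0,0,0],
    [0,0,0],
    [0,0,0],
    [0,0,0],
    [0,0,0],
    [0,0,0],
    [0,0,0],
    [0,0,0],
  ],
  spin=[0,0,0,0,0,0,0,0],
  jaw=-1,
)

```text
time: 2.8
tool_pos: [0.515, 0.3984, 0.1827]
tool_rot: [3.142, -0.0, 2.81]
contact_force: [0.5, 0.7, 1.4]
opening: 0.0389
grip_force: 40.0
```

Call:
arm_command(
  xyz=[
    [0,0,15],
    [0,0,30],
    [0,0,30],
    [-10,-8,15],
    [-30,-22,0],
    [-35,-27,0],
    [-35,-27,0],
    [-30,-22,0],
    [-15,-12,0],
    [-7,-5,0],
    [0,0,0],
    [0,0,0],
  ],
  spin=[0,0,0,0,0,0,0,0,0,0,0,0],
)

```text
time: 4.0
tool_pos: [0.354, 0.276, 0.2734]
tool_rot: [3.14, 0.002, 2.81]
contact_force: [1.1, -0.1, -1.9]
opening: 0.0386
grip_force: 40.0
```

Call:
arm_command(
  xyz=[
    [0,0,-20],
    [0,0,-25],
    [0,0,-20],
    [0,0,-8],
    [0,0,-4],
    [0,0,-3],
    [0,0,-2],
    [0,0,-1],
    [0,0,-1],
    [0,0,0],
    [0,0,0],
  ],
  spin=[0,0,0,0,0,0,0,0,0,0,0],
)

```text
time: 5.1
tool_pos: [0.353, 0.2754, 0.1889]
tool_rot: [3.141, 0.0, 2.81]
contact_force: [-0.7, 0.2, -1.4]
opening: 0.0387
grip_force: 40.0
```

Call:
arm_command(
  xyz=[
    [0,0,-1],
    [0,0,-0.5],
    [0,0,0],
    [0,0,0],
  ],
  spin=[0,0,0,0],
)

```text
time: 5.5
tool_pos: [0.353, 0.2754, 0.1876]
tool_rot: [3.141, 0.0, 2.81]
contact_force: [-0.4, -1.1, 5.8]
opening: 0.039
grip_force: 40.0
```

Call:
arm_command(
  xyz=[
    [0,0,0],
    [0,0,0],
    [0,0,0],
    [0,0,0],
    [0,0,0],
    [0,0,0],
  ],
  spin=[0,0,0,0,0,0],
  jaw=1,
)

```text
time: 6.1
tool_pos: [0.353, 0.2754, 0.1872]
tool_rot: [3.142, -0.0, 2.81]
contact_force: [0.5, 0.1, -0.5]
opening: 0.0824
grip_force: 0.0
```

Call:
arm_command(
  xyz=[
    [0,0,20],
    [0,0,30],
    [0,0,20],
    [10,-15,0],
    [22,-34,0],
    [25,-38,0],
    [22,-34,0],
    [14,-22,0],
    [6.5,-10,0],
    [0,0,-10],
    [0,0,-20],
    [0,0,-20],
    [0,0,-12],
    [0,0,-6],
    [0,0,0],
    [0,0,0],
  ],
  spin=[0,0,0,0,0,0,0,0,0,0,0,0,0,0,0,0],
)

```text
time: 7.7
tool_pos: [0.4523, 0.123, 0.1894]
tool_rot: [3.141, -0.0, 2.811]
contact_force: [0.1, 0.2, -0.7]
opening: 0.0917
grip_force: 0.0
```

Call:
arm_command(
  xyz=[
    [0,0,0],
    [0,0,0],
    [0,0,0],
    [0,0,0],
    [0,0,0],
    [0,0,0],
    [0,0,0],
    [0,0,0],
  ],
  spin=[0,0,0,0,0,0,0,0],
  jaw=-1,
)

```text
time: 8.5
tool_pos: [0.4525, 0.1224, 0.1892]
tool_rot: [3.142, -0.0, 2.81]
contact_force: [-0.1, -0.4, -0.1]
opening: 0.0326
grip_force: 0.0
```

Call:
arm_command(
  xyz=[
    [0,0,0],
    [0,0,0],
    [0,0,0],
    [0,0,0],
    [0,0,0],
  ],
  spin=[0,0,0,0,0],
  squeeze=45,
)

```text
time: 9.0
tool_pos: [0.4525, 0.1224, 0.1892]
tool_rot: [3.141, 0.0, 2.81]
contact_force: [0.9, 0.7, -0.0]
opening: 0.0289
grip_force: 45.0
```

Call:
arm_command(
  xyz=[
    [0,0,10],
    [0,0,25],
    [0,0,30],
    [10,2,15],
    [30,5,0],
    [40,6.5,0],
    [40,6.5,0],
    [40,6.5,0],
    [28,4,0],
    [14,2,0],
    [5.5,1,0],
    [0,0,0],
    [0,0,0],
  ],
  spin=[0,0,0,0,0,0,0,0,0,0,0,0,0],
)

```text
time: 10.3
tool_pos: [0.6592, 0.1559, 0.2693]
tool_rot: [-3.141, -0.001, 2.81]
contact_force: [-1.0, -0.5, -2.1]
opening: 0.0288
grip_force: 45.0
```

Call:
arm_command(
  xyz=[
    [0,0,-15],
    [0,0,-25],
    [0,0,-18],
    [0,0,-8],
    [0,0,-4],
    [0,0,-2],
    [0,0,-1],
    [0,0,0],
    [0,0,0],
  ],
  spin=[0,0,0,0,0,0,0,0,0],
)

```text
time: 11.2
tool_pos: [0.6602, 0.1559, 0.197]
tool_rot: [3.141, 0.001, 2.81]
contact_force: [-0.3, -0.9, -2.1]
opening: 0.0287
grip_force: 45.0
```

Call:
arm_command(
  xyz=[
    [0,0,-1],
    [0,0,-1],
    [0,0,-0.7],
    [0,0,-0.5],
    [0,0,0],
    [0,0,0],
  ],
  spin=[0,0,0,0,0,0],
)

```text
time: 11.8
tool_pos: [0.66, 0.1559, 0.1942]
tool_rot: [3.141, 0.001, 2.81]
contact_force: [-3.3, -0.5, 5.8]
opening: 0.0293
grip_force: 45.0
```

Call:
arm_command(
  xyz=[
    [0,0,0],
    [0,0,0],
    [0,0,0],
    [0,0,0],
    [0,0,0],
    [0,0,0],
  ],
  spin=[0,0,0,0,0,0],
  jaw=1,
)

```text
time: 12.4
tool_pos: [0.66, 0.1559, 0.1929]
tool_rot: [3.142, -0.0, 2.81]
contact_force: [-0.8, 0.6, 0.8]
opening: 0.0722
grip_force: 0.0
```

Call:
arm_command(
  xyz=[
    [0,0,20],
    [0,0,35],
    [0,0,40],
    [0,0,40],
    [0,-10,15],
    [-4,-30,0],
    [-4,-40,0],
    [-4,-45,0],
    [-4,-45,0],
    [-4,-45,0],
    [-4,-40,0],
    [-4,-30,0],
    [-3,-15,0],
    [0,-5,0],
    [0,0,0],
    [0,0,0],
  ],
  spin=[0,0,0,0,0,-5,-8,-8,-8,-8,-5,-2.5,0,0,0,0],
)

```text
time: 14.0
tool_pos: [0.6292, -0.1477, 0.3429]
tool_rot: [3.141, -0.001, 2.035]
contact_force: [0.2, 0.9, -0.2]
opening: 0.0919
grip_force: 0.0
```

```bash
python3 - <<'E'
from h import *
c=snap("scene"); cv2.imwrite("pics/s1.png",c["img"][150:350,200:480,::-1].repeat(2,0).repeat(2,1))
o=observe(); print(o["tool_pos"],np.degrees(o["tool_rot"]),o["qpos"])
c=snap("top"); np.savez("top1.npz",**c)
for n,a in dict(cuthub=(252,158,.026,.05,.035),pulley=(207,256,.022,.04,.031)).items(): print(n,part(c,*a))
E
```

```text
[ 0.62926839 -0.14755482  0.34294649] [ 1.79990866e+02 -2.70750484e-02  1.16615068e+02] [-3.48902889e-01  6.13923092e-01  1.24839097e+00  4.59857831e-04
  1.27951248e+00 -8.13555531e-01]
cuthub {'n': 79, 'mean': array([658.9, 156.5]), 'rect': array([657.9, 156.3,  28.8,  27.5,   2.9]), 'circ': array([658.4, 156.7,  15.7])}Traceback (most recent call last):
  File "<stdin>", line 5, in <module>
  File "h.py", line 20, in part
    n,l,s,_=cv2.connectedComponentsWithStats(m); k=1+np.argmax(s[1:,4])
                                                     ~~~~~~~~~^^^^^^^^^
    return _wrapfunc(a, 'argmax', axis=axis, out=out, **kwds)
    return bound(*args, **kwds)
ValueError: attempt to get argmax of an empty sequence
```

View pics/s1.png

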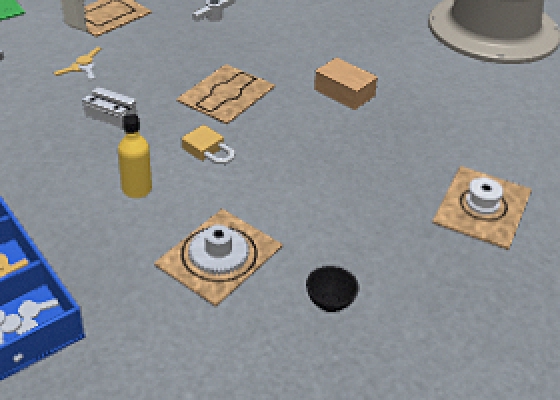

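The cutter (crop 218,250) sits centred in its circle, the pulley (485,197) is inside its small circle, and the bottle (134,160) is standing. Now I'll descend on the jaw block.

Call:
arm_command(
  xyz=[
    [0,0,-20],
    [0,0,-40],
    [0,0,-40],
    [0,0,-30],
    [0,0,-18],
    [0,0,-8],
    [0,0,-4],
    [0,0,0],
    [0,0,0],
  ],
  spin=[0,0,0,0,0,0,0,0,0],
)

```text
time: 15.0
tool_pos: [0.6295, -0.1491, 0.1843]
tool_rot: [3.14, 0.002, 2.033]
contact_force: [0.2, -0.3, -0.2]
opening: 0.0915
grip_force: 0.0
```

Call:
arm_command(
  xyz=[
    [0,0,0],
    [0,0,0],
    [0,0,0],
    [0,0,0],
    [0,0,0],
    [0,0,0],
    [0,0,0],
    [0,0,0],
    [0,0,0],
    [0,0,0],
  ],
  spin=[0,0,0,0,0,0,0,0,0,0],
  jaw=-1,
  squeeze=55,
)

```text
time: 16.0
tool_pos: [0.629, -0.1491, 0.183]
tool_rot: [3.142, -0.0, 2.033]
contact_force: [0.6, -0.0, -0.4]
opening: 0.0357
grip_force: 55.0
```

Call:
arm_command(
  xyz=[
    [0,0,10],
    [0,0,25],
    [0,0,25],
    [-5,-10,10],
    [-10,-20,0],
    [-15,-30,0],
    [-18,-35,0],
    [-18,-35,0],
    [-18,-35,0],
    [-17,-35,0],
    [-14,-29,0],
    [-8.5,-15,0],
    [-5,-10,0],
    [0,0,0],
    [0,0,0],
  ],
  spin=[0,0,0,4,7,8,8,8,8,8,8,7,4,2.2,0],
)

```text
time: 17.5
tool_pos: [0.5, -0.4035, 0.2531]
tool_rot: [3.141, -0.0, -2.991]
contact_force: [-0.1, 0.1, -3.6]
opening: 0.0356
grip_force: 55.0
```

Call:
arm_command(
  xyz=[
    [0,0,-15],
    [0,0,-20],
    [0,0,-15],
    [0,0,-7],
    [0,0,-3],
    [0,0,-2],
    [0,0,-1],
    [0,0,0],
    [0,0,0],
  ],
  spin=[0,0,0,0,0,0,0,0,0],
)

```text
time: 18.4
tool_pos: [0.5006, -0.4032, 0.1906]
tool_rot: [-3.141, 0.001, -2.99]
contact_force: [0.5, 0.2, -3.0]
opening: 0.0354
grip_force: 55.0
```

Call:
arm_command(
  xyz=[
    [0,0,-1],
    [0,0,-1],
    [0,0,-0.7],
    [0,0,-0.3],
    [0,0,0],
    [0,0,0],
  ],
  spin=[0,0,0,0,0,0],
)

```text
time: 19.0
tool_pos: [0.5005, -0.4032, 0.188]
tool_rot: [-3.141, 0.0, -2.99]
contact_force: [-2.3, 1.4, 5.2]
opening: 0.0359
grip_force: 55.0
```

Call:
arm_command(
  xyz=[
    [0,0,0],
    [0,0,0],
    [0,0,0],
    [0,0,0],
    [0,0,0],
    [0,0,0],
  ],
  spin=[0,0,0,0,0,0],
  jaw=1,
)

```text
time: 19.6
tool_pos: [0.5005, -0.4031, 0.187]
tool_rot: [3.142, 0.0, -2.99]
contact_force: [0.2, -0.3, -1.2]
opening: 0.079
grip_force: 0.0
```

Call:
arm_command(
  xyz=[
    [0,0,20],
    [0,0,30],
    [0,0,20],
    [-10,8,0],
    [-25,19,0],
    [-33,25,0],
    [-33,25,0],
    [-25,19,0],
    [-12.5,9.5,0],
    [-5,4,0],
    [0,0,-15],
    [0,0,-25],
    [0,0,-20],
    [0,0,-10],
    [0,0,-5],
    [0,0,0],
    [0,0,0],
  ],
  spin=[0,0,0,0,0.6,0,0,0,0,0,0,0,0,0,0,0,0],
)

```text
time: 21.3
tool_pos: [0.3573, -0.294, 0.1826]
tool_rot: [-3.141, 0.001, -2.979]
contact_force: [0.4, 0.6, 0.0]
opening: 0.092
grip_force: 0.0
```

Call:
arm_command(
  xyz=[
    [0,0,0],
    [0,0,0],
    [0,0,0],
    [0,0,0],
    [0,0,0],
    [0,0,0],
    [0,0,0],
    [0,0,0],
    [0,0,0],
    [0,0,0],
    [0,0,0],
  ],
  spin=[0,0,0,0,0,0,0,0,0,0,0],
  jaw=-1,
  squeeze=45,
)

```text
time: 22.4
tool_pos: [0.357, -0.2937, 0.182]
tool_rot: [-3.142, 0.0, -2.979]
contact_force: [0.0, -0.5, -0.8]
opening: 0.0273
grip_force: 45.0
```

Call:
arm_command(
  xyz=[
    [0,0,10],
    [0,0,25],
    [0,0,25],
    [5,8,10],
    [13,22,0],
    [20,35,0],
    [20,35,0],
    [20,35,0],
    [17,29,0],
    [11,18,0],
    [5,8.7,0],
    [2,3,0],
    [0,0,0],
    [0,0,0],
  ],
  spin=[0,0,0,0,0,2,2,2,2,0,0,0,0,0],
)

```text
time: 23.8
tool_pos: [0.4696, -0.1006, 0.252]
tool_rot: [3.141, -0.0, -2.841]
contact_force: [0.1, -0.6, -1.0]
opening: 0.0271
grip_force: 45.0
```

Call:
arm_command(
  xyz=[
    [0,0,-15],
    [0,0,-20],
    [0,0,-15],
    [0,0,-7],
    [0,0,-3],
    [0,0,-2],
    [0,0,-1],
    [0,0,0],
    [0,0,0],
  ],
  spin=[0,0,0,0,0,0,0,0,0],
)

```text
time: 24.7
tool_pos: [0.4701, -0.0999, 0.1895]
tool_rot: [-3.141, 0.001, -2.84]
contact_force: [0.3, 0.8, -1.4]
opening: 0.0271
grip_force: 45.0
```

Call:
arm_command(
  xyz=[
    [0,0,-1],
    [0,0,-1],
    [0,0,-0.7],
    [0,0,-0.3],
    [0,0,0],
    [0,0,0],
  ],
  spin=[0,0,0,0,0,0],
)

```text
time: 25.3
tool_pos: [0.47, -0.0999, 0.187]
tool_rot: [-3.141, 0.001, -2.84]
contact_force: [-3.4, 0.1, 10.1]
opening: 0.0271
grip_force: 45.0
```

Call:
arm_command(
  xyz=[
    [0,0,0],
    [0,0,0],
    [0,0,0],
    [0,0,0],
    [0,0,0],
    [0,0,0],
    [0,0,0],
    [0,0,0],
  ],
  spin=[0,0,0,0,0,0,0,0],
  jaw=1,
)

```text
time: 26.1
tool_pos: [0.47, -0.0999, 0.186]
tool_rot: [3.141, -0.0, -2.84]
contact_force: [0.5, -0.1, 1.3]
opening: 0.0865
grip_force: 0.0
```

Call:
arm_command(
  xyz=[
    [0,0,20],
    [0,0,30],
    [0,0,40],
    [0,0,40],
    [0,0,40],
    [-20,0,20],
    [-40,0,0],
    [-40,0,0],
    [-40,0,0],
    [-20,0,0],
    [0,0,0],
    [0,0,0],
  ],
  spin=[0,0,0,0,0,0,0,0,0,0,0,0],
)

```text
time: 27.3
tool_pos: [0.3103, -0.1001, 0.3765]
tool_rot: [-3.14, 0.001, -2.841]
contact_force: [0.8, 0.5, 0.9]
opening: 0.0919
grip_force: 0.0
```

```bash
python3 - <<'E'
from h import *
c=snap("top"); im=c["img"][130:290,155:475,::-1]; np.savez("top2.npz",**c)
cv2.imwrite("pics/t2.png",cv2.resize(im,None,fx=2.5,fy=2.5,interpolation=cv2.INTER_CUBIC))
s=snap("scene"); cv2.imwrite("pics/s2.png",cv2.resize(s["img"][120:340,220:500,::-1],None,fx=2.5,fy=2.5))
for n,a in dict(cuthub=(252,158,.026,.05,.035),pulley=(207,255,.022,.04,.031),wing=(333,220,.015,.05,.031),jaw=(433,213,.016,.05,.032)).items():
    try: print(n,part(c,*a))
    except Exception as e: print(n,e)
E
```

```text
cuthub {'n': 76, 'mean': array([659. , 156.5]), 'rect': array([658. , 156.3,  28.6,  27.5,   2.9]), 'circ': array([658.9, 156.6,  15.3])}
pulley {'n': 146, 'mean': array([353. , 275.4]), 'rect': array([353.8, 276.2,  38.4,  38.3,   4. ]), 'circ': array([353.3, 275.3,  20.2])}
wing {'n': 160, 'mean': array([469.3, -98.6]), 'rect': array([469.6, -98.1,  86.1,  27.5,   5.6]), 'circ': array([469.7, -99.4,  44.6])}
jaw {'n': 283, 'mean': array([ 502.7, -398.9]), 'rect': array([ 502.7, -399. ,   63.7,   40.7,    9.7]), 'circ': array([ 501.8, -398.4,   36.5])}
```

View pics/t2.png

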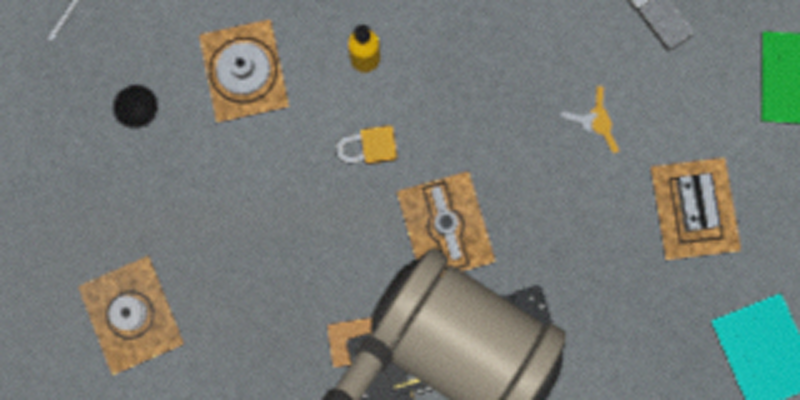

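View pics/s2.png

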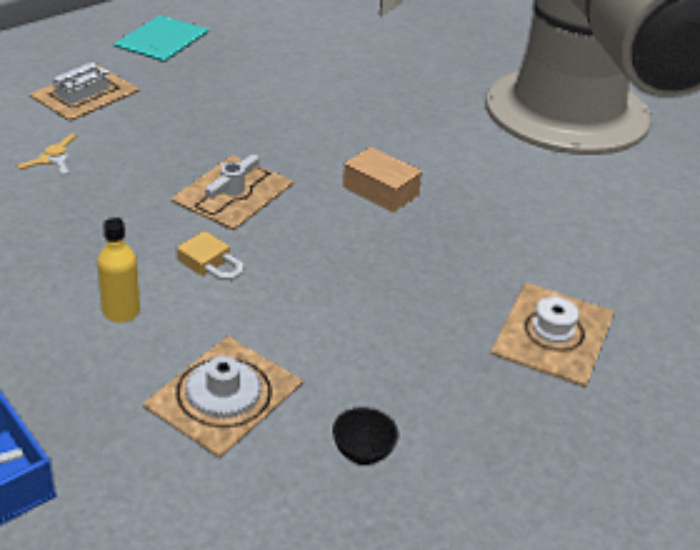

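All four parts are upright inside their outlines. In the top crop they are cutter (240,66), pulley (127,313), wing (446,222) and jaw (698,203). Measured offsets are at most about 5 mm, the bottle is standing and the arm is clear.

```bash
python3 -c "
from cell import *
print(hand_in())"
```

```text
the job is handed in; nothing more can be done
None
```

I placed all four parts upright on their own pads, within about 5 mm of centre on the last camera check, left the oil bottle standing, and handed the job in at about 27 s; the hand-in gave no verdict.

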